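# Run along the cuvette row and press the stoppers home

## Task

The four blue-stoppered cuvettes in the aluminium cell holder stand proud and would catch the instrument's lid. With the fingers shut, run the fingertips along the curved row from the orange-marked end to the other, following its line and staying close over the stoppers (no more than about 3 cm above them, and not off to one side) from the first to the last, and gently press each cuvette fully home in turn, one at a time. Do not pinch or pull up any cuvette, leave the loose white-stoppered one and everything else where it stands, then move clear.

Things in the scene. Friction and masses are not known exactly. Their poses are not given: they have to be found in the camera images.
- holder: Cell holder, fixed, turned any way on the bench: grey plate 105 x 180 x 8 mm (x -80 to 25, y +-90 mm; a tray on its -x side) with a curved aluminium block 28 mm wide, top 46 mm above the bench. Origin on the bench under the middle of the row, z up. Cuvettes 1 to 4 at x, y = -14, 60; -2, 21; -2, -21; -14, -60 mm. An orange stripe beside cuvette 1 and an orange dot near it mark the first end.
- arc_centre (a point): Centre of the arc on which the four cuvettes stand: 140 mm from each cuvette's axis, at x = -140, y = 0 mm of the holder, 58 mm above the bench (the height of the stopper tops when home). Neighbours are 42 mm apart.
- cell1_top (a point): Centre of the top of the blue stopper (16 mm across, 10 mm high, flat) of cuvette 1, the first (at the orange end) of the row; it moves with the cuvette: 68 mm above the bench at joint 0, 58 mm when fully home.
- cell2_top (a point): Centre of the top of the blue stopper (16 mm across, 10 mm high, flat) of cuvette 2, the second of the row; it moves with the cuvette: 68 mm above the bench at joint 0, 58 mm when fully home.
- cell3_top (a point): Centre of the top of the blue stopper (16 mm across, 10 mm high, flat) of cuvette 3, the third of the row; it moves with the cuvette: 68 mm above the bench at joint 0, 58 mm when fully home.
- cell4_top (a point): Centre of the top of the blue stopper (16 mm across, 10 mm high, flat) of cuvette 4, the fourth of the row; it moves with the cuvette: 68 mm above the bench at joint 0, 58 mm when fully home.
- cell1 (a joint): Height of cuvette 1 in its socket, m: 0 = 10 mm proud, grows as it is pressed down, 0.010 = fully home on a firm stop; starts between 0 and 0.003. It slides with a friction of about 3 N, stays where it is left, and can be pulled up (negative values) by up to 30 mm.
- cell2 (a joint): Height of cuvette 2 in its socket, m: 0 = 10 mm proud, grows as it is pressed down, 0.010 = fully home on a firm stop; starts between 0 and 0.003. It slides with a friction of about 3 N, stays where it is left, and can be pulled up (negative values) by up to 30 mm.
- cell3 (a joint): Height of cuvette 3 in its socket, m: 0 = 10 mm proud, grows as it is pressed down, 0.010 = fully home on a firm stop; starts between 0 and 0.003. It slides with a friction of about 3 N, stays where it is left, and can be pulled up (negative values) by up to 30 mm.
- cell4 (a joint): Height of cuvette 4 in its socket, m: 0 = 10 mm proud, grows as it is pressed down, 0.010 = fully home on a firm stop; starts between 0 and 0.003. It slides with a friction of about 3 N, stays where it is left, and can be pulled up (negative values) by up to 30 mm.
- spare: Loose clear cuvette 12.5 mm square with a white stopper 16 mm across, 50 mm high, 30 g, standing on the holder's base plate beside the row; not to be disturbed. Origin under its foot.
- beaker: Loose white plastic beaker, 68 mm across, 75 mm high, beside the holder; origin under its centre.
- flask: Loose conical glass flask, 72 mm across its foot, 110 mm high, beside the holder; origin under its centre.
- reagent: Loose amber bottle, 64 mm across, 130 mm high; origin under its centre.
- tissues: Loose blue box of wipes 110 x 110 x 60 mm; origin under its centre.
- cellcase: Loose open grey cuvette case 100 x 70 x 18 mm; origin under its centre.
- sign: Loose blank blue sign on a white foot, 60 x 110 mm, 75 mm high; origin under the foot's centre.

How it is judged:
On the way, in this order (a step that is already met when the one before it is completed fails the run):
1. cuvette 1 of the row is pressed home first, under the shut fingertips (value of joint cell1 above 0.008 m and horizontal distance between the grasp point and cell1_top below 0.02 m), for 0.05 s.
2. cuvette 2 of the row is pressed home next, under the shut fingertips (value of joint cell2 above 0.008 m and horizontal distance between the grasp point and cell2_top below 0.02 m), for 0.05 s.
3. cuvette 3 of the row is pressed home next, under the shut fingertips (value of joint cell3 above 0.008 m and horizontal distance between the grasp point and cell3_top below 0.02 m), for 0.05 s.
4. cuvette 4 of the row is pressed home next, under the shut fingertips (value of joint cell4 above 0.008 m and horizontal distance between the grasp point and cell4_top below 0.02 m), for 0.05 s.
At the end, for the whole second after the job is handed in: All four cuvettes are home to within 2 mm, pressed in order from the orange end; every loose thing stands upright at rest within 20 mm of where it was (value of joint each of cell1, cell2, cell3, cell4 above 0.008 m and angle between each of spare, beaker, flask, reagent, tissues, cellcase, sign's own z axis and vertical below 0.15 rad and distance of each of spare, beaker, flask, reagent, tissues, cellcase, sign from where it was at the start of the episode below 0.02 m and linear speed of each of spare, beaker, flask, reagent, tissues, cellcase, sign below 0.02 m/s); the robot touches nothing.
It fails at once if a cuvette is pressed home before the one that precedes it in the row ((value of joint cell2 above 0.008 m and not (value of joint cell1 above 0.008 m)) or (value of joint cell3 above 0.008 m and not (value of joint cell2 above 0.008 m)) or (value of joint cell4 above 0.008 m and not (value of joint cell3 above 0.008 m))).
It fails at once if a cuvette of the row is pulled up 4 mm or more above the 10 mm proud height (value of joint any of cell1, cell2, cell3, cell4 below -0.004 m).
It fails at once if between pressing the first cuvette home and the last, the fingertips leave the row: more than about 50 mm above the stoppers, or more than 30 mm off the line to either side (value of joint cell1 above 0.008 m and not (value of joint cell4 above 0.008 m) and (z of the grasp point in the frame of holder above 0.137 m or horizontal distance between the grasp point and arc_centre below 0.11 m or horizontal distance between the grasp point and arc_centre above 0.17 m)).
It fails at once if a cuvette or the holder is pressed with more than 40 N (contact force between any of the fingers, the arm and holder above 40 N).
It fails at once if a loose thing is moved by 20 mm or more, tipped over or lifted (distance of any of spare, beaker, flask, reagent, tissues, cellcase, sign from where it was at the start of the episode above 0.02 m or angle between any of spare, beaker, flask, reagent, tissues, cellcase, sign's own z axis and vertical above 0.4 rad).
It also fails if it takes over 48 s, if anything falls off the work surface, if the arm or the gripper's body presses on something with over 40 N, if the wrist force passes 120 N, or if a joint passes its speed limit or range.

## Robot

A 6-joint arm with a two-finger parallel gripper is mounted at the origin on the work surface. World frame = base frame: x ahead of the robot, y to its left, z up, the work surface at z = 0. Lengths are in m, angles in rad, forces in N, time in s.
With the tool pointing down it reaches from about 0.35 to 0.975 m from the base axis. Payload 4.9 kg.
Tool frame: the origin (TCP) lies at the very end of the fingers, on their centre line; the grasp point (between the pads) lies 19 mm behind it; z points along the fingers, y is the line along which they close (so a half turn about z gives the same grasp; the last joint's range is limited). The gripper opens to 85 mm and grips with 20 to 120 N. Pads are 22 mm wide; open, the fingers measure 114 mm over their backs; the gripper's body (76 mm by 85 mm) begins 54 mm behind the grasp point. The pads swing forward as they close: fully open they stand 13 mm farther back than shut.
Start: joints at [-1.298, 0.053, 1.613, -0, 1.476, -0.119], TCP at [0.239, -0.578, 0.231] pointing down, gripper open.
Joint ranges: [-3.01, 3.01], [-1.01, 2.22], [0.06, 2.58], [-1.02, 4.17], [0.09, 2.62], [-3.14, 3.14]. Speed limits (rad/s): [2.57, 2.57, 3.14, 3.14, 3.14, 3.14].

## Interface

Orientations are given as a unit quaternion [w, x, y, z].
In Python, from plant import manip gives the robot as it stands.
- The arm moves only by the shell command python3 -m pendant 'ROWS'. ROWS is JSON, a list of rows, each a list of 3 entries, a list of its own where there are three numbers: the opening, from 0 (shut) to 1 (fully open), then the shift along the tool's x, y, z in units of 12 cm (1.0 is 12 cm), then the turn about the tool's z in units of pi rad (1.0 is pi rad). In form: [[gripper, [dx, dy, dz], roll], ...]. A call has 1 to 10 rows; each row is the pose to reach, as a shift and turn from the pose commanded when the call began, along the tool's axes at that moment, turning the shorter way round; what a row does not reach only later rows make up. A row lasts 1/10 s, in which the tool goes at most 50 mm and 8.59 degrees, less where a joint would pass 70% of its speed; a pose out of reach is approached as far as the arm can. A call with a number of a shift or a turn outside -1 to 1 is refused whole. A call with a gripper value outside its range is refused whole. The fingers move at their own pace and stop on an object; the grip force is fixed at half the most. Time passes only in rows, so rows that repeat a pose let the fingers close. It gives the time, the measured TCP pose, the force, the opening and the grip force at its end, in the units of the state.
- manip.state(): the state, without advancing time (a new reading comes with each control period).
- manip.grab_frame(name): name is "side" or "top"; returns a dict with "img" (420x560x3 uint8, red, green, blue), "fx", "fy", "cx", "cy" (pixels), "eye" and "rotation" of the camera in the world. Camera axes: x right, y down, z forward; pixel columns grow to the right and rows downward; lengths in m; the calibration is good to about 2 mm. A picture is of the moment at which its call begins. There is no depth.
- manip.job_done(): hands the job in; it is judged then, once.
The state is a dict: "time": time; "joint_pos": joint angles; "joint_vel": joint speeds; "joint_efforts": joint torques, N m; "tool_pos": TCP position; "tool_rot": TCP orientation; "contact_force": force on the tool from outside, world axes, zero at the start; "ft_torque": the same for the moment, N m; "gripper_width": opening from 0.0 (shut) to 1.0 (fully open); "grasp_force": force on a finger pad.
Only numpy, scipy, OpenCV 4.12 (cv2) and the standard library are available. Lean on these libraries where they do the work, as an engineer would, in place of code of your own. Each camera call takes 0.05 s, during which the arm holds its last target. There are 200 camera calls.

## Working session

There is one attempt and no reset: what is moved stays moved. The work goes in short steps, Python scripts to look and compute and a shell command to move; the robot and the scene stay as the last step left them, time stands still between calls to the robot, and variables do not carry over. Pictures are saved under pics/ and viewed, at most 10 in all, crops included, and the job is handed in when it is done.

```bash
mkdir -p pics
python3 - <<'E'
from plant import manip
import cv2,pickle
for n in("top","side"):
    f=manip.grab_frame(n); cv2.imwrite(f"pics/{n}0.png",f["img"][:,:,::-1]); pickle.dump(f,open(n+".pkl","wb"))
    print(n,f["fx"],f["eye"],f["rotation"])
s=manip.state();print(s["time"],s["tool_pos"],s["tool_rot"],s["contact_force"])
E
```

```text
top 400.74397572060025 [ 4.87249858e-01 -2.61192461e-04  1.37419931e+00] [-0.02380035  0.71646699 -0.69701856  0.01654439]
side 402.35288116354764 [ 0.52612675 -0.7320483   0.92330637] [-0.34592007  0.93789633 -0.0233988   0.0119277 ]
0.1 [ 0.23851156 -0.5770795   0.23017185] [-9.38423960e-04  9.80870424e-01  1.94659515e-01 -5.95978008e-05] [-0.29197618  0.18282038  0.23530806]
```

View pics/top0.png

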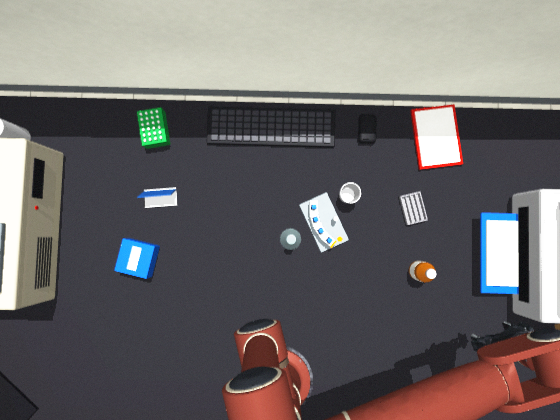

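View pics/side0.png

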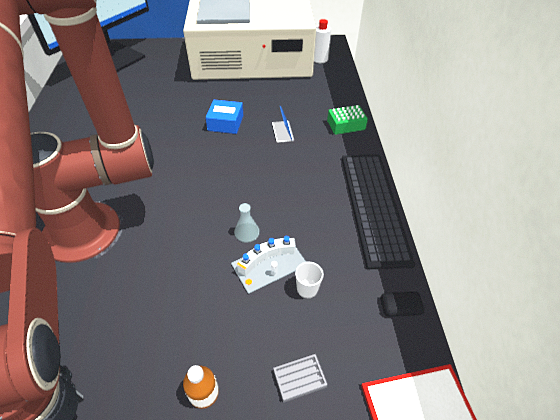

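Top view: stoppers run from about (329,241), the orange end, to (313,208). The white spare is near (333,222), the flask at (290,239) and the beaker at (349,193). Next I'll locate the stoppers in both views.

```bash
cat > h.py <<'E'
import cv2,numpy as np,pickle
from scipy.spatial.transform import Rotation as R
def Rm(q): return R.from_quat(np.r_[q[1:],q[0]]).as_matrix()
def ray(f,u,v):
    return Rm(f["rotation"])@np.array([(u-f["cx"])/f["fx"],(v-f["cy"])/f["fy"],1])
def plane(f,u,v,z):
    d=ray(f,u,v); e=np.array(f["eye"]); return e+d*(z-e[2])/d[2]
def blobs(m,amin=4):
    n,l,s,c=cv2.connectedComponentsWithStats(m.astype(np.uint8)); return [(c[i],s[i,4]) for i in range(1,n) if s[i,4]>=amin]
E
python3 - <<'E'
from h import *
roi={"top":(285,185,365,255),"side":(225,225,330,300)}
P={}
for n in roi:
    f=pickle.load(open(n+".pkl","rb")); x0,y0,x1,y1=roi[n]
    c=f["img"][y0:y1,x0:x1]; h=cv2.cvtColor(c,cv2.COLOR_RGB2HSV)
    print(n); P[n]=[]
    for nm,lo,hi in(("blue",95,125),("orange",10,35)):
        m=(h[...,0]>lo)&(h[...,0]<hi)&(h[...,1]>130)&(h[...,2]>90)
        for p,a in blobs(m):
            p=p+[x0,y0]; z=.062 if nm=="blue" else .03
            print(nm,p.round(1),a,plane(f,*p,z).round(4))
            if nm=="blue":P[n].append((f,p))
    cv2.imwrite(f"pics/{n}1.png",cv2.resize(c[:,:,::-1],None,fx=7,fy=7,interpolation=cv2.INTER_CUBIC)[:600,:800])
E
```

```text
top
blue [313.4 206.6] 16 [ 0.5834 -0.0999  0.062 ]
blue [315. 219.] 21 [ 0.543  -0.1061  0.062 ]
blue [320.3 230.1] 18 [ 0.5071 -0.1242  0.062 ]
blue [328.8 240.1] 19 [ 0.4755 -0.1528  0.062 ]
orange [339.1 238.6] 17 [ 0.481  -0.1907  0.03  ]
orange [332.6 244.4] 14 [ 0.4612 -0.1695  0.03  ]
side
blue [286.2 238.3] 31 [ 0.5843 -0.1007  0.062 ]
blue [270.8 240.5] 32 [ 0.5434 -0.1061  0.062 ]
blue [256.8 246.9] 32 [ 0.5062 -0.1248  0.062 ]
blue [245.  256.2] 33 [ 0.4755 -0.1523  0.062 ]
orange [241.  265.2] 20 [ 0.4633 -0.1586  0.03  ]
orange [248.2 281.3] 29 [ 0.4819 -0.2073  0.03  ]
```

View pics/top1.png

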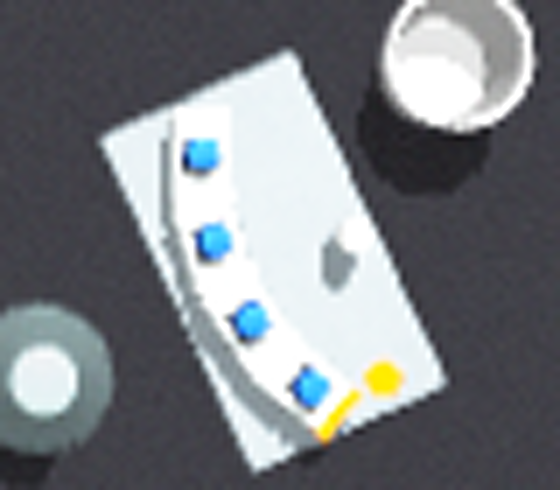

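View pics/side1.png

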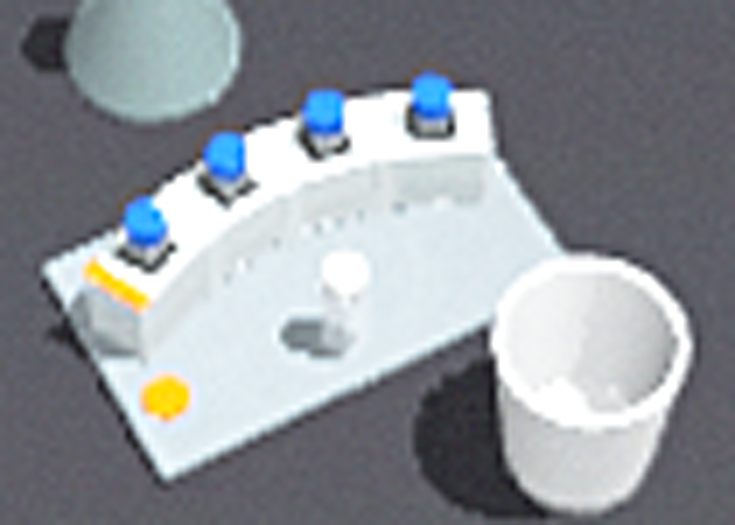

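Both views agree at stopper height, so I'll fit the row and work out the first moves.

```bash
cat >> h.py <<'E'
M=np.array([[-14,60],[-2,21],[-2,-21],[-14,-60]])/1e3
B=np.array([[.4755,-.1526],[.5067,-.1245],[.5432,-.1061],[.5839,-.1003]])
a=M-M.mean(0);b=B-B.mean(0);U,S,V=np.linalg.svd(b.T@a);Q=U@np.diag([1,np.linalg.det(U@V)])@V
T=a@Q.T+B.mean(0)
def go(xyz,s):
    return (Rm(s["tool_rot"]).T@(np.array(xyz)-s["tool_pos"])/.12).round(3)
E
python3 - <<'E'
from h import *
from plant import manip
s=manip.state()
print(T.round(4),(T-B).round(4),np.degrees(np.arctan2(Q[1,0],Q[0,0])))
print(Rm(s["tool_rot"]).round(3))
print(go([*T[0],.11],s),go([*T[0],.231],s))
f=pickle.load(open("top.pkl","rb"))
print(plane(f,424,272,.1),plane(f,290,239,.1),plane(f,349,193,.07))
E
```

```text
[[ 0.4759 -0.1524]
 [ 0.5058 -0.1246]
 [ 0.5436 -0.1063]
 [ 0.584  -0.1002]] [[ 0.0004  0.0002]
 [-0.0009 -0.0001]
 [ 0.0004 -0.0002]
 [ 0.0001  0.0001]] 115.8126783968792
[[ 0.924  0.382 -0.   ]
 [ 0.382 -0.924  0.002]
 [ 0.    -0.002 -1.   ]]
[ 3.18  -2.513  1.007] [ 3.180e+00 -2.515e+00 -1.000e-03]
[ 0.38387463 -0.44947835  0.1       ] [ 0.47571705 -0.02530702  0.1       ] [ 0.63054981 -0.21440546  0.07      ]
```

```bash
python3 -m pendant '[[0,[0.1,-0.08,0],0],[0,[0.25,-0.2,0],0],[0,[0.45,-0.36,0],0],[0,[0.65,-0.51,0],0],[0,[0.8,-0.63,0],0]]'
python3 -m pendant '[[0,[0.2,-0.16,0],0],[0,[0.4,-0.32,0],0],[0,[0.6,-0.48,0],0],[0,[0.8,-0.63,0],0]]'
python3 -m pendant '[[0,[0.2,-0.16,0],0],[0,[0.4,-0.32,0],0],[0,[0.6,-0.48,0],0],[0,[0.8,-0.63,0],0]]'
python3 -m pendant '[[0,[0.2,-0.16,0.05],0],[0,[0.4,-0.32,0.15],0],[0,[0.6,-0.48,0.35],0],[0,[0.72,-0.59,0.6],0],[0,[0.78,-0.62,0.8],0],[0,[0.78,-0.62,0.85],0],[0,[0.78,-0.62,0.85],0],[0,[0.78,-0.62,0.85],0]]'
python3 -c "
from h import *
from plant import manip
s=manip.state();print(s['time'],go([*T[0],.09],s),s['gripper_width'],Rm(s['tool_rot']).round(3))"
```

```text
time: 0.6
tool_pos: [0.2995, -0.4687, 0.2309]
tool_rot: [-0.001, 0.981, 0.195, 0.0]
contact_force: [-0.1, -0.2, -0.5]
gripper_width: 0.147
grasp_force: 0.0
time: 1.0
tool_pos: [0.3589, -0.3623, 0.231]
tool_rot: [-0.0, 0.981, 0.195, 0.0]
contact_force: [0.5, -0.3, -0.4]
gripper_width: -0.003
grasp_force: 0.0
time: 1.4
tool_pos: [0.4185, -0.2557, 0.231]
tool_rot: [-0.0, 0.981, 0.195, 0.0]
contact_force: [-0.1, -0.3, 0.1]
gripper_width: 0.002
grasp_force: 0.0
time: 2.2
tool_pos: [0.4768, -0.1541, 0.1307]
tool_rot: [0.001, 0.981, 0.194, 0.001]
contact_force: [0.1, -0.1, 0.0]
gripper_width: 0.003
grasp_force: 0.0
2.2 [-0.001 -0.016  0.339] 0.002501549986151719 [[ 0.924  0.381  0.002]
 [ 0.381 -0.924 -0.001]
 [ 0.001  0.002 -1.   ]]
```

```bash
python3 -m pendant '[[0,[0,-0.016,0.1],0],[0,[0,-0.016,0.2],0],[0,[0,-0.016,0.3],0],[0,[0,-0.016,0.38],0],[0,[0,-0.016,0.42],0],[0,[0,-0.016,0.42],0],[0,[0,-0.016,0.42],0]]'
python3 -c "
from h import *
from plant import manip
f=manip.grab_frame('side');cv2.imwrite('pics/s2.png',cv2.resize(f['img'][190:300,190:330,::-1],None,fx=5,fy=5,interpolation=cv2.INTER_CUBIC))"
```

```text
time: 2.9
tool_pos: [0.4757, -0.1518, 0.079]
tool_rot: [0.0, 0.981, 0.195, 0.0]
contact_force: [0.7, -1.2, 0.8]
gripper_width: -0.002
grasp_force: 0.0
```

View pics/s2.png

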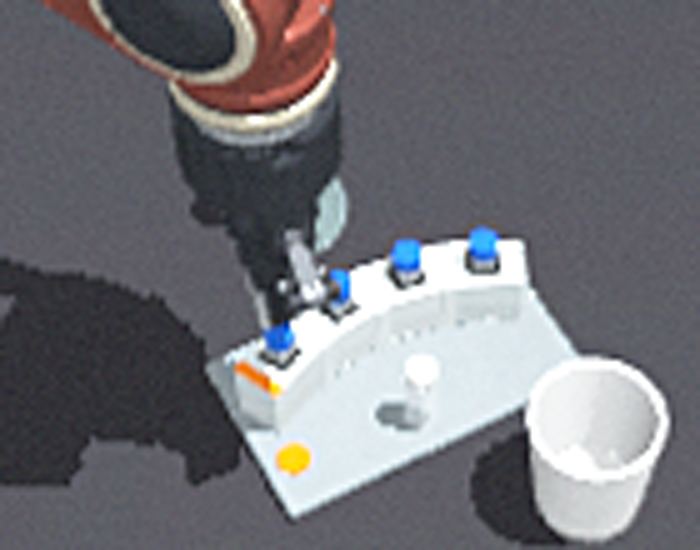

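The picture shows the shut fingers directly over cuvette 1 (280,335), and everything else undisturbed. I'll press down slowly.

```bash
python3 -m pendant '[[0,[0,0,0.03],0],[0,[0,0,0.06],0],[0,[0,0,0.08],0],[0,[0,0,0.1],0],[0,[0,0,0.11],0],[0,[0,0,0.12],0],[0,[0,0,0.13],0],[0,[0,0,0.13],0]]'
python3 -m pendant '[[0,[0,0,0.01],0],[0,[0,0,0.02],0],[0,[0,0,0.03],0],[0,[0,0,0.03],0]]'
```

```text
time: 3.75
tool_pos: [0.4756, -0.1517, 0.0632]
tool_rot: [-0.0, 0.981, 0.195, 0.0]
contact_force: [-0.4, 0.1, 0.7]
gripper_width: -0.002
grasp_force: 0.6
time: 4.15
tool_pos: [0.4756, -0.1517, 0.0595]
tool_rot: [0.0, 0.981, 0.195, 0.0]
contact_force: [-0.3, 1.0, 0.5]
gripper_width: 0.006
grasp_force: 0.6
```

```bash
python3 -m pendant '[[0,[0,0,0.005],0],[0,[0,0,0.01],0],[0,[0,0,0.01],0]]'; python3 -m pendant '[[0,[0,0,0.005],0],[0,[0,0,0.005],0]]'
```

```text
time: 4.45
tool_pos: [0.4756, -0.1518, 0.0584]
tool_rot: [0.0, 0.981, 0.195, 0.0]
contact_force: [-1.5, 1.1, 2.7]
gripper_width: -0.003
grasp_force: 1.0
time: 4.65
tool_pos: [0.4756, -0.1518, 0.058]
tool_rot: [-0.0, 0.981, 0.195, 0.0]
contact_force: [-0.9, 0.1, 3.1]
gripper_width: -0.001
grasp_force: 1.7
```

Contact at 3 N and about 58 mm. I'll press a little further until the firm stop shows.

```bash
python3 -m pendant '[[0,[0,0,0.004],0],[0,[0,0,0.004],0]]'; python3 -m pendant '[[0,[0,0,0.004],0],[0,[0,0,0.004],0]]'
python3 -c "
from h import *
from plant import manip
f=manip.grab_frame('side');cv2.imwrite('pics/s3.png',cv2.resize(f['img'][190:300,190:330,::-1],None,fx=5,fy=5,interpolation=cv2.INTER_CUBIC))"
```

```text
time: 4.85
tool_pos: [0.4757, -0.1518, 0.058]
tool_rot: [-0.0, 0.981, 0.195, -0.0]
contact_force: [-2.0, 1.7, 5.7]
gripper_width: -0.002
grasp_force: 3.2
time: 5.05
tool_pos: [0.4757, -0.1518, 0.0579]
tool_rot: [-0.0, 0.981, 0.195, -0.0]
contact_force: [-4.4, 0.9, 8.1]
gripper_width: 0.001
grasp_force: 4.6
```

View pics/s3.png

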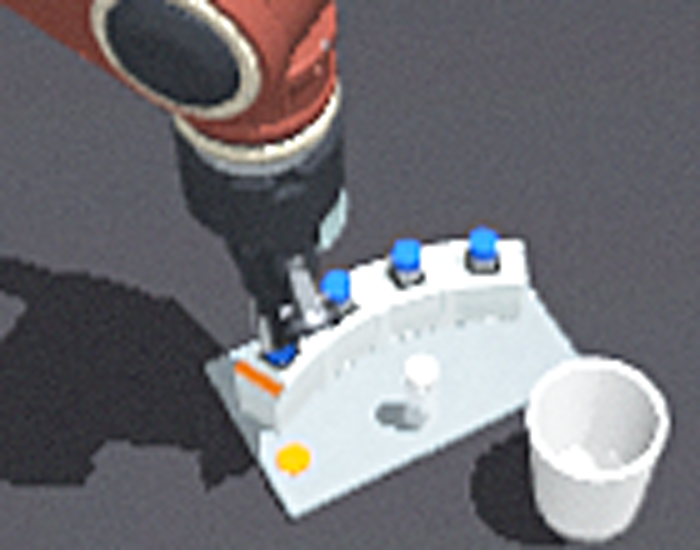

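Cuvette 1 is home: its stopper is low at (282,352), and force rises while the position holds at 58 mm. Lift by 2 cm and go on to cuvette 2.

```bash
python3 -m pendant '[[0,[0,0,-0.05],0],[0,[0,0,-0.12],0],[0,[0,0,-0.19],0],[0,[0.07,-0.02,-0.19],0],[0,[0.15,-0.05,-0.19],0],[0,[0.23,-0.085,-0.19],0],[0,[0.29,-0.11,-0.19],0],[0,[0.32,-0.12,-0.19],0],[0,[0.32,-0.12,-0.19],0]]'
python3 -c "
from h import *
from plant import manip
s=manip.state();print(go([*T[1],.057],s))"
```

```text
time: 6.0
tool_pos: [0.5058, -0.1232, 0.0794]
tool_rot: [-0.0, 0.981, 0.195, -0.0]
contact_force: [-0.1, -0.4, -0.3]
gripper_width: -0.003
grasp_force: 0.0
[-0.005  0.011  0.187]
```

```bash
python3 -m pendant '[[0,[0,0.01,0.04],0],[0,[0,0.01,0.08],0],[0,[0,0.01,0.1],0],[0,[0,0.01,0.12],0],[0,[0,0.01,0.13],0],[0,[0,0.01,0.14],0],[0,[0,0.01,0.15],0],[0,[0,0.01,0.16],0],[0,[0,0.01,0.17],0],[0,[0,0.01,0.175],0]]'
python3 -m pendant '[[0,[0,0,0.005],0],[0,[0,0,0.009],0],[0,[0,0,0.012],0],[0,[0,0,0.012],0]]'
```

```text
time: 7.0
tool_pos: [0.506, -0.125, 0.0587]
tool_rot: [0.0, 0.981, 0.195, -0.0]
contact_force: [-1.8, -1.0, 2.3]
gripper_width: -0.002
grasp_force: 1.4
time: 7.4
tool_pos: [0.5061, -0.125, 0.058]
tool_rot: [0.0, 0.981, 0.195, -0.0]
contact_force: [-3.9, -0.5, 6.8]
gripper_width: 0.0
grasp_force: 3.4
```

Cuvette 2 is on its stop. On to cuvette 3.

```bash
python3 -m pendant '[[0,[0,0,-0.06],0],[0,[0,0,-0.12],0],[0,[0,0,-0.187],0],[0,[0.08,-0.01,-0.187],0],[0,[0.16,-0.02,-0.187],0],[0,[0.25,-0.024,-0.187],0],[0,[0.32,-0.025,-0.187],0],[0,[0.35,-0.022,-0.187],0],[0,[0.35,-0.022,-0.187],0]]'
python3 -m pendant '[[0,[0,0,0.04],0],[0,[0,0,0.08],0],[0,[0,0,0.1],0],[0,[0,0,0.12],0],[0,[0,0,0.13],0],[0,[0,0,0.14],0],[0,[0,0,0.15],0],[0,[0,0,0.16],0],[0,[0,0,0.17],0],[0,[0,0,0.175],0]]'
python3 -m pendant '[[0,[0,0,0.005],0],[0,[0,0,0.009],0],[0,[0,0,0.012],0],[0,[0,0,0.012],0]]'
```

```text
time: 8.3
tool_pos: [0.5443, -0.1061, 0.0795]
tool_rot: [-0.0, 0.981, 0.195, -0.0]
contact_force: [-0.8, 0.3, 1.2]
gripper_width: 0.001
grasp_force: 0.0
time: 9.3
tool_pos: [0.5439, -0.1065, 0.0587]
tool_rot: [0.0, 0.981, 0.195, 0.0]
contact_force: [-1.9, -0.4, 2.1]
gripper_width: 0.003
grasp_force: 1.4
time: 9.7
tool_pos: [0.5439, -0.1065, 0.058]
tool_rot: [0.0, 0.981, 0.195, -0.0]
contact_force: [-3.7, 1.3, 6.9]
gripper_width: 0.005
grasp_force: 3.3
```

Cuvette 3 is home. Next is cuvette 4.

```bash
python3 -m pendant '[[0,[0,0,-0.06],0],[0,[0,0,-0.12],0],[0,[0,0,-0.187],0],[0,[0.08,0.01,-0.187],0],[0,[0.16,0.03,-0.187],0],[0,[0.24,0.05,-0.187],0],[0,[0.3,0.07,-0.187],0],[0,[0.33,0.08,-0.187],0],[0,[0.33,0.08,-0.187],0]]'
python3 -m pendant '[[0,[0,0,0.04],0],[0,[0,0,0.08],0],[0,[0,0,0.1],0],[0,[0,0,0.12],0],[0,[0,0,0.13],0],[0,[0,0,0.14],0],[0,[0,0,0.15],0],[0,[0,0,0.16],0],[0,[0,0,0.17],0],[0,[0,0,0.175],0]]'
python3 -m pendant '[[0,[0,0,0.005],0],[0,[0,0,0.009],0],[0,[0,0,0.012],0],[0,[0,0,0.012],0]]'
```

```text
time: 10.6
tool_pos: [0.5846, -0.1001, 0.0794]
tool_rot: [-0.0, 0.981, 0.195, -0.0]
contact_force: [-0.6, 0.6, 0.1]
gripper_width: -0.0
grasp_force: 0.0
time: 11.6
tool_pos: [0.5842, -0.1002, 0.0587]
tool_rot: [0.0, 0.981, 0.195, 0.0]
contact_force: [-1.0, 0.3, 3.1]
gripper_width: -0.001
grasp_force: 1.4
time: 12.0
tool_pos: [0.5842, -0.1002, 0.058]
tool_rot: [0.0, 0.981, 0.195, -0.0]
contact_force: [-3.8, 0.9, 6.0]
gripper_width: 0.001
grasp_force: 3.2
```

All four are home. Move clear and check.

```bash
python3 -m pendant '[[0,[0,0,-0.1],0],[0,[0,0,-0.3],0],[0,[0,0,-0.5],0],[0,[0,0,-0.7],0],[0,[0,0,-0.9],0],[0,[0,0,-1],0],[0,[0,0,-1],0],[0,[0,0,-1],0],[0,[0,0,-1],0]]'
python3 -c "
from h import *
from plant import manip
f=manip.grab_frame('side');cv2.imwrite('pics/s4.png',cv2.resize(f['img'][190:300,190:330,::-1],None,fx=5,fy=5,interpolation=cv2.INTER_CUBIC))"
```

```text
time: 12.9
tool_pos: [0.5832, -0.0999, 0.1753]
tool_rot: [-0.001, 0.981, 0.195, -0.001]
contact_force: [-0.3, 1.0, 0.2]
gripper_width: 0.002
grasp_force: 0.0
```

View pics/s4.png

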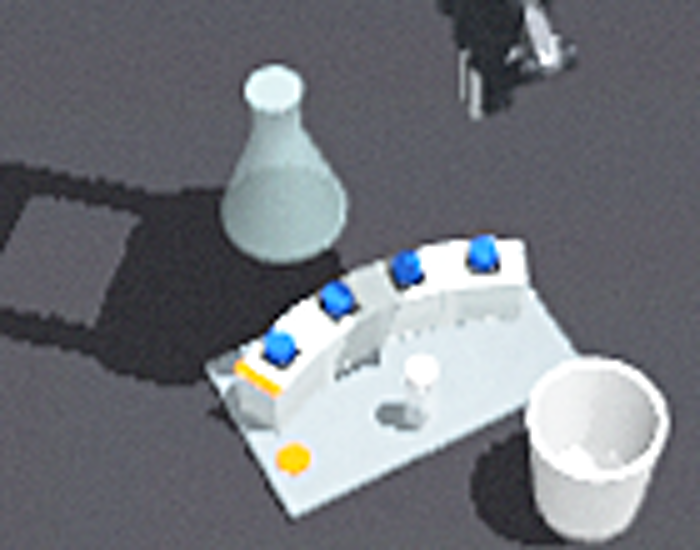

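All four stoppers sit low on the block at (280,348), (337,298), (408,267) and (483,253). The spare, flask and beaker stand where they were, and the arm is clear.

```bash
python3 -c "
from plant import manip
print(manip.job_done())"
```

```text
the job is handed in; nothing more can be done
None
```

The four cuvettes were pressed onto their stops in order from the orange end with light force (about 8 N at most in the readings), nothing in view was disturbed, the arm moved clear, and the job is handed in, with no verdict returned.

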